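Plug the charged battery pack into the cordless chopper

ROBOT

A 7-joint arm with a two-finger parallel gripper is mounted at the origin on a cart in front of the work surface, level with it; the furniture and walls round the work are solid. World frame = base frame: x ahead of the robot, y to its left, z up, the work surface at z = 0. Lengths are in m, angles in rad, forces in N, time in s.
With the tool pointing down it reaches from about 0.425 to 0.875 m from the base axis. Payload 4.7 kg.
Tool frame: the origin (TCP) lies on the mounting face of the last link; the fingertips stand 182 mm ahead of it and the grasp point (between the pads) lies ahead of it (ctrl.grip_point_offset is the z of the grasp point in the tool frame, in m); z points along the fingers, y is the line along which they close (so a half turn about z gives the same grasp; the last joint's range is limited). The gripper opens to 87 mm and grips with 3 to 60 N. Pads are 19 mm wide; open, the fingers measure 117 mm over their backs; the gripper's body (75 mm by 190 mm) begins 51 mm behind the grasp point.
Start: joints at [1.175, 0.321, -0.07, 1.45, 0.023, 1.371, -0.057], TCP at [0.259, -0.596, 0.405] pointing down, gripper open.
Joint ranges: [-2.86, 2.86], [-0.3, 2.09], [-1.38, 1.24], [0.06, 2.45], [-1.56, 4.7], [0.09, 2.05], [-2.69, 2.69]. Speed limits (rad/s): [2.57, 2.57, 3.14, 3.14, 3.14, 3.14, 3.14].

INTERFACE

Orientations are given as a rotation vector (axis times angle).
In Python, from bench import ctrl gives the robot as it stands.
- The arm moves only by the tool pendant, called as a command line: name --pt "numbers of a row" for each row, then --argument value for the rest. Schema: {"type":"object","properties":{"plan":{"type":"array","items":{"type":"number"},"minItems":5,"maxItems":100},"force":{"type":"number"},"only":{"type":"string"},"quiet":{"type":"boolean"},"lines":{"type":"string"}},"required":["plan"],"additionalProperties":false}. plan is one flat list of numbers that holds 1 to 20 rows one after another, with no inner brackets; each row has 5 numbers: dx, dy, dz in normalised numbers (1 is 1 m), then a turn about the tool's z in parts of the range, where 1.0 means 2 rad, then the opening from 0.0 (shut) to 1.0 (fully open); each row is the pose to reach, as a shift and turn from the pose commanded when the call began, along the tool's axes at that moment; what a row does not reach only later rows make up. A row lasts 1/10 s, in which the tool goes at most 0.05 m and 0.15 rad, less where a joint would pass 70% of its speed; a pose out of reach is approached as far as the arm can. The fingers move at their own pace and stop on an object; force is the grip in N (left out, the last holds). Time passes only in rows, so rows that do not move let the fingers close. The tool returns the time, the measured TCP pose, the force, the opening and the grip force at its end. only (a regular expression) keeps the lines of the reply that match it, lines (a string "A,B") keeps lines A to B, and quiet returns only ok. A shift or turn number past 1, either way, is cut back to 1. Input that does not fit is refused with a message, and nothing moves.
- ctrl.get_state(): the state, without advancing time (a new reading comes with each control period).
- ctrl.get_image(name): name is "scene" or "top"; returns (picture, depth): 420x560x3 uint8, red, green, blue; 420x560 float32, m along the optical axis (not along the pixel's ray), 0 where there is no reading.
- ctrl.camera_model(name): a dict with "vertical_fov" (degrees; the focal length in pixels is half the picture's height over the tangent of half this angle, whatever the lens; pixels are square), "cx", "cy" (the principal point, pixels), "k1" (the pictures are not rectified: a ray, as slopes to the right and down, at radius r is drawn at 1 + k1 r^2 times it, then the intrinsics apply), "rvec" (rotation vector, rad) and "tvec" (3), from world to camera coordinates, as OpenCV has them. Camera axes: x right, y down, z forward; pixel columns grow to the right and rows downward; lengths in m; the calibration is good to about 2 mm. A picture is of the moment at which its call begins. camera_model takes no time and is no camera call.
- ctrl.close_job(): hands the job in; it is judged then, once.
The state is a dict: "time": time; "joint_positions": joint angles; "qd": joint speeds; "joint_torque": joint torques, N m; "position": TCP position; "tool_rot": TCP orientation; "ft_force": force on the tool from outside, world axes, zero at the start; "torque": the same for the moment, N m; "grip_width": opening from 0.0 (shut) to 1.0 (fully open); "grip_force": force on a finger pad.
Only numpy, scipy, OpenCV 4.12 (cv2) and the standard library are available. Lean on these libraries where they do the work, as an engineer would, in place of code of your own. Each camera call takes 0.05 s, during which the arm holds its last target. There are 200 camera calls.

TASK

Get the cordless chopper ready for use: take the charged battery pack (the one with its gauge lit green all along), turn it so that its orange mark is on the same side as the orange mark on the chopper, and plug it into the empty battery bay, pressing it down past the catches until it is fully home, with its collar flush on the chopper's deck. Leave the flat pack with the single red light and the other things on the worktop where they stand.

Things in the scene. Friction and masses are not known exactly. Their poses are not given: they have to be found in the camera images.
- pack_charged: Charged battery pack: black block, 96 mm tall, upright on its plug end, four green lamps on top, 0.28 to 0.42 kg. Origin: centre of the plug's underside, z up. Plug stem 40 (x) by 60 (y) by 44 mm tall with rounded foot and a key rib on its -x face (14 mm wide, 6 mm proud, z = 14 to 44 mm). Above it a collar 62 x 82 mm, z = 44 to 50 mm. An orange bar on top lies on the -x side.
- pack_charged_grip (a point): where to grip the charged pack: centre of its black housing, 73 mm above the pack's origin, 23 mm below its top; axes as the pack's. The housing is 50 mm (x) by 74 mm (y), from z = 50 to 96 mm above the pack's origin: grip it across the 50 mm, fingers closing along x, with 40 to 60 N so that it does not swing
- pack_flat: Flat pack, to be left alone: same shape and size as pack_charged, but its gauge shows one red lamp and three dark ones. Stands near the charged pack; which of the two stands farther left varies. Origin: centre of the plug's underside
- chopper: White mini chopper with a battery bay and a clear bowl under a grey lid; it does not move. Origin: on the worktop below the centre of the bay; z up. Base: x -60 to 60, y -184 to 58 mm, deck at z = 66 mm. A pack fits only with its axes along the chopper's (key rib in the notch on the -x side, marked by an orange bar on the deck); fully home its origin is 22 mm above the chopper's origin.
- bay_mouth (a point): centre of the bay's mouth, level with the deck, 66 mm above the chopper's origin; axes as the chopper's. The bay is a black-lined hole 43 mm (x) by 63 mm (y), 48 mm deep, with a 3.5 mm 45-degree lead-in round the mouth and a key notch 17 mm wide in its -x wall. When home, the pack's collar lies on the deck
- bay_catches (a point): point on the bay's axis, 34 mm below the deck, level with two sprung catches in the bay's end walls (+y and -y), geared together. A pack merely set in stops on them about 12 mm short of home; a slow, steady downward push of 8 to 15 N near its middle takes it past them, then they snap into grooves in its plug and hold it
- bowl_lid (a point): top of the knob of the bowl's lid, 122 mm to -y from the bay's axis and 133 mm above the worktop; the bowl is 108 mm across
- tub_plum: white tub with yellow cap and plum label, 74 mm across, 145 mm tall, a bystander behind the packs. Origin: centre of underside. It stands just under the edge of a wall cabinet: underside 0.46 m above the worktop, front with its knobs at x = 0.52 m, right end at y = -0.12 m. Carry the pack low and in a straight line so that the wrist does not swing into it
- teal_bowl: dark teal bowl, 150 mm across, 76 mm tall, to the left of the packs; a bystander. Origin: centre of underside
- mandarin: mandarin, 61 mm across, 50 mm tall, behind the packs; a bystander. Origin: centre of underside

How it is judged:
At the end, for the whole second after the job is handed in: Charged pack home in the bay (within 2.5 mm in height, 5 mm of the bay's axis, 0.06 rad of upright, 0.1 rad of the chopper's yaw), released, at rest; flat pack upright within 0.1 rad and 30 mm of its start; tub, bowl, mandarin within 40 mm of theirs (z of pack_charged in the frame of chopper between 0.018 and 0.0245 m and horizontal distance between pack_charged and chopper below 0.005 m and angle between the z axis of pack_charged and the z axis of chopper, either way round below 0.06 rad and angle between the x axis of pack_charged and the x axis of chopper, either way round below 0.1 rad and linear speed of pack_charged below 0.01 m/s and angle between pack_flat's own z axis and vertical below 0.1 rad and distance of pack_flat from where it was at the start of the episode below 0.03 m and distance of each of tub_plum, teal_bowl, mandarin from where it was at the start of the episode below 0.04 m); the robot touches nothing.
It fails at once if the flat pack is moved by more than 30 mm (distance of pack_flat from where it was at the start of the episode above 0.03 m).
It fails at once if the tub, bowl or mandarin is moved by more than 40 mm (distance of any of tub_plum, teal_bowl, mandarin from where it was at the start of the episode above 0.04 m).
It also fails if it takes over 48 s, if anything falls off the work surface, if the arm or the gripper's body presses on something with over 40 N, if the wrist force passes 120 N, or if a joint passes its speed limit or range.

## Working session

There is one attempt and no reset: what is moved stays moved. The work goes in short steps, Python scripts to look and compute and a tool call to move; the robot and the scene stay as the last step left them, time stands still between calls to the robot, and variables do not carry over. Pictures are saved under pics/ and viewed, at most 10 in all, crops included, and the job is handed in when it is done.

```bash
mkdir -p pics
```

Create h.py:
```python
import numpy as np, cv2
from bench import ctrl
from scipy.spatial.transform import Rotation as R
def grab(n):
    im,d=ctrl.get_image(n); np.savez('%s.npz'%n,im=im,d=d); return im,d
def load(n):
    z=np.load('%s.npz'%n); return z['im'],z['d']
def rays(n,uv):
    m=ctrl.camera_model(n); f=210/np.tan(np.radians(m['vertical_fov'])/2)
    p=(np.atleast_2d(uv).astype(float)-[m['cx'],m['cy']])/f
    q=p.copy()
    for _ in range(20): q=p/(1+m['k1']*(q**2).sum(1,keepdims=True))
    Rm=R.from_rotvec(np.ravel(m['rvec'])).as_matrix(); t=np.ravel(m['tvec'])
    d=np.c_[q,np.ones(len(q))]
    return -Rm.T@t, d@Rm   # origin, dirs with unit depth
def onz(n,uv,z):
    o,d=rays(n,uv); return o+d*((z-o[2])/d[:,2])[:,None]
def withd(n,uv,dep):
    o,d=rays(n,uv); return o+d*np.asarray(dep)[:,None]
def cloud(n,im,d):
    v,u=np.nonzero(d>0); return np.c_[u,v],withd(n,np.c_[u,v],d[v,u])
```

Run:
```python
from h import *
for n in('scene','top'):
    im,d=grab(n); cv2.imwrite('pics/%s0.png'%n,im[:,:,::-1]); print(ctrl.camera_model(n))
s=ctrl.get_state(); print(s['time'],s['position'],s['tool_rot'],R.from_rotvec(s['tool_rot']).as_matrix().round(3),ctrl.grip_point_offset,s['grip_width'])
```

```text
{'vertical_fov': 49.96677241376982, 'cx': 268.97419525499, 'cy': 202.0382071119395, 'k1': -0.0006511418213390419, 'rvec': array([ 1.11548821, -2.34486911,  1.03439203]), 'tvec': array([0.26585594, 0.37461644, 1.05881815])}
{'vertical_fov': 42.16505601828827, 'cx': 284.2841274702889, 'cy': 210.7133384297915, 'k1': 0.033922273706793814, 'rvec': array([ 2.14187173, -2.14467026,  0.12910548]), 'tvec': array([-0.0423989 ,  0.55355467,  1.54024028])}
0.1 [ 0.25887266 -0.59603305  0.40376062] [-3.07425875e+00 -6.38930291e-01  7.42165257e-04] [[ 0.917  0.398 -0.001]
 [ 0.398 -0.917  0.002]
 [-0.    -0.002 -1.   ]] 0.1635 1.0019818221850783
```

View pics/scene0.png

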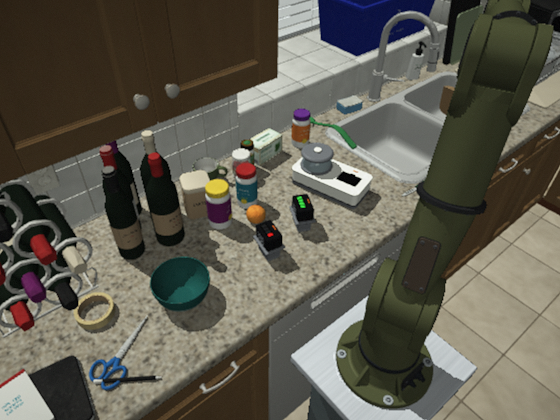

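View pics/top0.png

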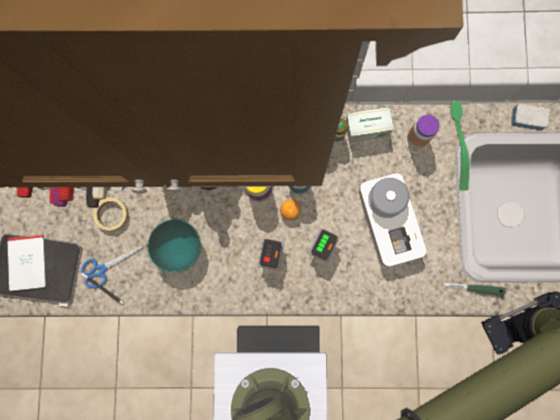

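The charged pack is at about (324,243) in the top view, the flat pack at (270,253), and the chopper's bay at (401,240) with the bowl towards the back. I'll zoom in and measure next.

Run:
```python
from h import *
im,d=load('top')
c=im[160:280,240:440]; cv2.imwrite('pics/crop0.png',cv2.resize(c,None,fx=4,fy=4,interpolation=cv2.INTER_CUBIC)[:,:,::-1])
uv,P=cloud('top',im,d)
print('table z', np.median(P[(abs(P[:,0]-.5)<.05)&(abs(P[:,1]-.1)<.03)][:,2]))
hsv=cv2.cvtColor(im,cv2.COLOR_RGB2HSV)
h,s,v=[hsv[uv[:,1],uv[:,0],i].astype(int) for i in range(3)]
reg=(uv[:,1]>160)&(uv[:,1]<280)&(uv[:,0]>240)&(uv[:,0]<430)
def rep(nm,m):
    m=m&reg; lab=np.zeros(im.shape[:2],np.uint8); lab[uv[m,1],uv[m,0]]=1
    n,L,st,ce=cv2.connectedComponentsWithStats(lab)
    for i in range(1,n):
        if st[i,4]>=4:
            k=L[uv[:,1],uv[:,0]]==i; print(nm,st[i,4],ce[i].round(1),np.median(P[k],0).round(4))
rep('green',(h>45)&(h<75)&(s>150)&(v>120))
rep('orange',(h>=3)&(h<18)&(s>150)&(v>110))
rep('red',((h<3)|(h>174))&(s>150)&(v>100))
# tops at ~0.096
for lo,hi,x0 in((240,297,0),(297,350,1)):
    m=reg&(uv[:,0]>lo)&(uv[:,0]<hi)&(P[:,2]>.085)&(P[:,2]<.105)&(uv[:,1]>225)
    print('top',m.sum(),P[m].mean(0).round(4),cv2.minAreaRect((P[m,:2]*1000).astype(np.float32)))
m=reg&(uv[:,0]>350)&(P[:,2]>.058)&(P[:,2]<.074)
r=cv2.minAreaRect((P[m,:2]*1000).astype(np.float32));print('deck',m.sum(),np.median(P[m,2]),r,cv2.boxPoints(r))
m=reg&(uv[:,0]>350)&(P[:,2]>.122); print('knob',P[m].mean(0),m.sum())
m=reg&(uv[:,0]>380)&(uv[:,1]>220)&(P[:,2]<.055)&(P[:,2]>.005)
lab=np.zeros(im.shape[:2],np.uint8); lab[uv[m,1],uv[m,0]]=1
n,L,st,ce=cv2.connectedComponentsWithStats(lab);print('hole',st,ce)
```

```text
table z 1.268355088423296
green 94 [322.3 242.9] [ 0.455  -0.1482  0.0978]
orange 221 [290.5 210. ] [ 0.5521 -0.0654  0.0445]
orange 7 [288.9 206.9] [ 0.5628 -0.0569  0.0519]
orange 15 [329.6 246.3] [ 0.4465 -0.1698  0.0968]
orange 17 [275.9 253.8] [ 0.4251 -0.0212  0.0972]
red 28 [266.5 259. ] [0.4113 0.0049 0.0975]
top 478 [ 0.4283 -0.0056  0.0965] ((428.6350402832031, -5.3983001708984375), (51.06913375854492, 73.15127563476562), 79.43099975585938)
top 478 [ 0.4531 -0.1542  0.0963] ((453.5057373046875, -154.30917358398438), (49.49795150756836, 73.39716339111328), 62.96381759643555)
deck 2216 0.06712196195035891 ((526.8790893554688, -349.6344299316406), (247.68853759765625, 126.4870834350586), 15.77607250213623) [[ 390.50528 -322.44376]
 [ 424.8944  -444.1663 ]
 [ 663.2529  -376.8251 ]
 [ 628.8638  -255.10257]]
knob [ 0.58188783 -0.33231606  0.12765327] 1044
hole [[     0      0    560    420 234692]
 [   427    221      2      2      2]
 [   421    222      2      3      3]
 [   425    225      1      1      1]
 [   427    224      1      1      1]
 [   422    227      1      1    
[... 5108 characters left out ...]
  ]
 [423.5        271.5       ]
 [428.5        271.5       ]
 [381.         272.        ]
 [393.33333333 272.33333333]
 [398.33333333 273.33333333]
 [405.75       273.        ]
 [412.         274.33333333]
 [415.         273.        ]
 [387.         275.5       ]
 [390.         275.33333333]
 [395.66666667 275.        ]
 [402.75       275.25      ]
 [385.         276.        ]
 [393.         277.        ]
 [397.5        276.5       ]
 [406.5        276.5       ]
 [416.         276.        ]
 [424.         276.        ]
 [427.         276.        ]
 [382.         278.        ]
 [386.5        278.5       ]
 [389.5        278.5       ]
 [393.         279.        ]
 [405.         279.        ]]
```

View pics/crop0.png

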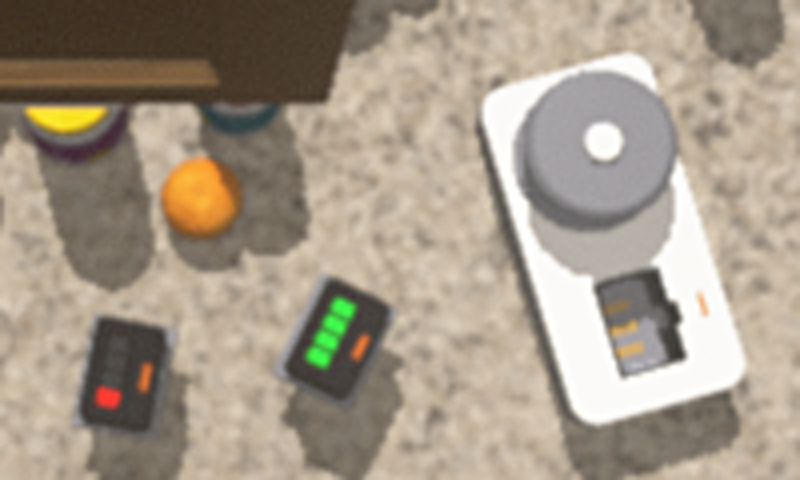

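The crop shows the charged pack with its orange mark lower right at (360,348), and the bay at (640,322) with its notch on the right and the orange bar at (702,303). I'll refine the bay pose before moving.

Create bay.py:
```python
from h import *
def bay(n,im,box,white=165):
    g=im.min(2); h=cv2.cvtColor(im,cv2.COLOR_RGB2HSV)
    m=((g>white)&(h[:,:,1]<40)).astype(np.uint8); k=np.zeros_like(m); k[box[1]:box[3],box[0]:box[2]]=1; m&=k
    m=cv2.morphologyEx(m,cv2.MORPH_OPEN,np.ones((3,3),np.uint8))
    cs,_=cv2.findContours(m,cv2.RETR_EXTERNAL,cv2.CHAIN_APPROX_NONE)
    c=max(cs,key=cv2.contourArea)[:,0]
    W=onz(n,c,.066)[:,:2]; r=cv2.minAreaRect((W*1000).astype(np.float32))
    return c,W,r
```

Run:
```python
from bay import *
for n,box in(('top',(350,165,440,275)),('scene',(280,130,385,215))):
    im,d=load(n)
    for w in(140,170,200):
        c,W,r=bay(n,im,box,w); print(n,w,len(c),r)
im,d=load('top')
# hole + notch
g=im.max(2).astype(np.uint8)
m=np.zeros_like(g); m[224:256,386:415]=(g[224:256,386:415]<125); 
k,L,st,ce=cv2.connectedComponentsWithStats(m); i=1+st[1:,4].argmax(); 
c=np.argwhere(L==i)[:,::-1]; W=onz('top',c,.066)[:,:2]
for yaw in (103,104,105,106,107):
    a=np.radians(yaw); x=np.array([np.cos(a),np.sin(a)]); y=np.array([-x[1],x[0]])
    px,py=W@x*1000,W@y*1000
    hx=np.histogram(px,bins=np.arange(px.min(),px.max()+3,3)); hy=np.histogram(py,bins=np.arange(py.min(),py.max()+3,3))
    print(yaw,px.min().round(1),px.max().round(1),py.min().round(1),py.max().round(1))
    if yaw==105: print(hx[0],hy[0])
h=cv2.cvtColor(im,cv2.COLOR_RGB2HSV)
o=np.argwhere((h[225:250,408:420,0]<20)&(h[225:250,408:420,1]>60))[:,::-1]+[408,225]
print('deck bar',onz('top',o,.066).mean(0))
```

```text
top 140 374 ((524.183837890625, -351.0320739746094), (257.41607666015625, 131.62054443359375), 16.18320655822754)
top 170 352 ((527.280517578125, -350.1089782714844), (250.44117736816406, 129.01708984375), 15.78823184967041)
top 200 337 ((526.8148803710938, -349.98553466796875), (247.39987182617188, 126.46521759033203), 15.773611068725586)
scene 140 266 ((529.9384155273438, -349.7818298339844), (253.32723999023438, 132.33810424804688), 16.435646057128906)
scene 170 135 ((478.7641906738281, -364.48974609375), (144.7714385986328, 128.5045928955078), 15.614644050598145)
scene 200 120 ((469.2345886230469, -367.1092224121094), (122.65711212158203, 124.7834701538086), 15.583393096923828)
103 -489.8 -438.9 -405.8 -339.4
104 -496.2 -445.8 -397.4 -331.0
105 -502.5 -452.3 -389.1 -322.6
[ 6 16 26 25 25 22 12 13 12 11  9 10  8 10 10  8 10] [16 18 17 17 17 16  8 12 18 20 13  7  7  5  5  6  4  6  4  5  5  5  2]
106 -508.5 -458.5 -380.7 -314.0
107 -514.5 -464.6 -372.2 -305.4
deck bar [ 0.47735265 -0.41149165  0.066     ]
```

The manual's scale: turns go in shares of 2 rad. Converting my numbers, 0.3 rad / 2 = 0.15.

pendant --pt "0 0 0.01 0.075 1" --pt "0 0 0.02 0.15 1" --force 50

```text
refused: plan: [[0, 0, 0.01, 0.075, 1], [0, 0, 0.02, 0.15, 1]] is too short (schema: minItems 5). Nothing was moved.
```

The call was refused and nothing moved: it wants one flat list, 5 numbers to a row, no inner brackets. Same move again in that form.

pendant --plan '[0,0,0.01,0.075,1,0,0,0.02,0.15,1]' --force 50

```text
time: 0.3
position: [0.2589, -0.5962, 0.3843]
tool_rot: [-3.137, -0.163, 0.0]
ft_force: [0.7, -0.1, -0.3]
grip_width: 0.999
grip_force: 0.0
```

Run:
```python
from h import *
s=ctrl.get_state(); print(s['time'],s['joint_positions'])
```

```text
0.3 [ 1.14466998  0.32932581 -0.03105     1.48032399  0.01029024  1.33229533
 -0.35424965]
```

Create go.py:
```python
import sys; from h import *
x,y,z,yaw=map(float,sys.argv[1:5])  # target TCP, tool-y line angle (deg)
s=ctrl.get_state(); M=R.from_rotvec(s['tool_rot']).as_matrix()
d=M.T@(np.array([x,y,z])-s['position']); a=np.degrees(np.arctan2(M[1,1],M[0,1]))
t=(a-yaw+90)%180-90
print('d',d.round(4),'turn',np.radians(t).round(4),'t',s['time'],'q7',s['joint_positions'][6].round(2),'F',s['ft_force'].round(1),'w',s['grip_width'])
```

```bash
python3 go.py .4535 -.1543 .35 63
```

```text
d [ 0.2393 -0.4193  0.0343] turn 0.5749 t 0.3 q7 -0.35 F [ 0.7 -0.1 -0.3] w 0.9991295636297913
```

Scaled: 0.575 rad / 2 = 0.2875.

pendant --plan '[0.01,-0.017,0.002,0.025,1,0.03,-0.052,0.01,0.05,1,0.052,-0.092,0.015,0.075,1,0.075,-0.131,0.02,0.1,1,0.098,-0.171,0.025,0.13,1,0.12,-0.21,0.03,0.16,1,0.143,-0.25,0.034,0.19,1,0.166,-0.29,0.034,0.215,1,0.188,-0.33,0.034,0.24,1,0.21,-0.368,0.034,0.265,1,0.226,-0.396,0.034,0.2875,1,0.235,-0.412,0.034,0.2875,1,0.239,-0.419,0.034,0.2875,1,0.239,-0.419,0.034,0.2875,1,0.239,-0.419,0.034,0.2875,1]'

```text
time: 1.8
position: [0.4501, -0.1547, 0.3505]
tool_rot: [3.056, -0.726, -0.001]
ft_force: [-0.2, 0.7, -0.2]
grip_width: 1.005
grip_force: 0.0
```

```bash
python3 go.py .4535 -.1543 .2365 63
```

```text
d [ 0.0029 -0.002   0.114 ] turn 0.0046 t 1.8 q7 -1.76 F [-0.2  0.7 -0.2] w 1.0045722900906737
```

Scaled: 0.004 rad / 2 = 0.002.

pendant --plan '[0.003,-0.002,0.015,0.002,1,0.003,-0.002,0.045,0.002,1,0.003,-0.002,0.07,0.002,1,0.003,-0.002,0.08,0.002,1,0.003,-0.002,0.08,0.002,1]'

```text
time: 2.3
position: [0.4532, -0.154, 0.2694]
tool_rot: [-3.055, 0.733, 0.005]
ft_force: [0.2, 0.4, -0.3]
grip_width: 1.002
grip_force: 0.0
```

```bash
python3 go.py .4535 -.1543 .2365 63
```

Run:
```python
from h import *
im,d=grab('scene'); c=im[140:280,220:400]; cv2.imwrite('pics/s1.png',cv2.resize(c,None,fx=4,fy=4,interpolation=cv2.INTER_CUBIC)[:,:,::-1])
```

```text
d [0.0005 0.0001 0.0329] turn 0.0002 t 2.3 q7 -1.8 F [ 0.2  0.4 -0.3] w 1.0016277164694944
```

View pics/s1.png

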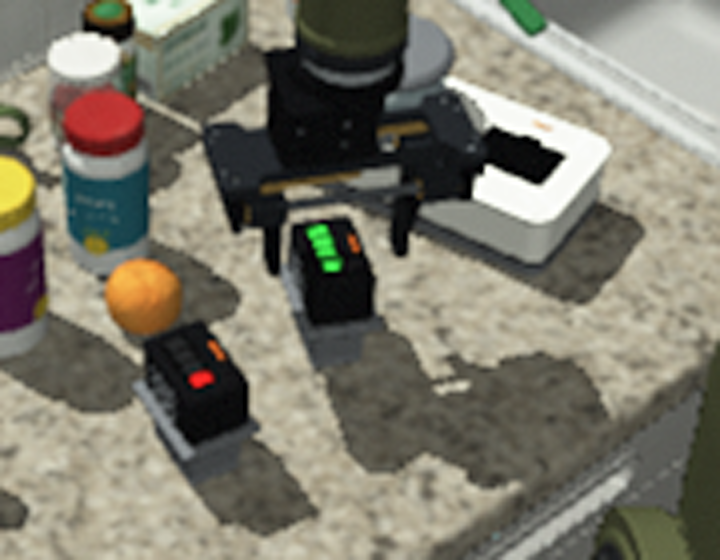

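The fingers straddle the charged pack: left finger at (273,250), right at (400,235), pack top at (333,255). I'll descend and grip.

pendant --plan '[0,0,0.012,0,1,0,0,0.026,0,1,0,0,0.033,0,1,0,0,0.033,0,1,0,0,0.033,0,0.4,0,0,0.033,0,0.4,0,0,0.033,0,0.4,0,0,0.033,0,0.4,0,0,0.033,0,0.4,0,0,0.033,0,0.4]' --force 50

```text
time: 3.35
position: [0.4543, -0.153, 0.2379]
tool_rot: [3.055, -0.73, 0.001]
ft_force: [0.6, 0.5, -0.2]
grip_width: 0.568
grip_force: 49.9
```

```bash
python3 go.py .4535 -.1543 .2365 63
```

```text
d [-0.0001  0.0015  0.0014] turn 0.0021 t 3.35 q7 -1.82 F [ 0.6  0.5 -0.2] w 0.5681960532732342
```

pendant --plan '[0,0,-0.01,0,0.4,0,0,-0.03,0,0.4,0,0,-0.06,0,0.4,0,0,-0.08,0,0.4,0,0,-0.09,0,0.4,0,0,-0.09,0,0.4,0,0,-0.09,0,0.4]' --force 50

```text
time: 4.05
position: [0.4536, -0.153, 0.3268]
tool_rot: [-3.055, 0.73, 0.003]
ft_force: [-0.6, 0.5, -3.2]
grip_width: 0.568
grip_force: 49.9
```

```bash
python3 go.py .4663 -.3672 .330 105.8
```

```text
d [ 0.1082  0.1853 -0.0034] turn -0.745 t 4.05 q7 -1.78 F [-0.6  0.5 -3.2] w 0.5680266222219389
```

Scaled: -0.745 rad / 2 = -0.3725.

pendant --plan '[0.004,0.007,0,-0.015,0.4,0.013,0.022,0,-0.04,0.4,0.025,0.043,0,-0.08,0.4,0.038,0.065,0,-0.125,0.4,0.051,0.087,-0.003,-0.17,0.4,0.064,0.109,-0.003,-0.215,0.4,0.077,0.131,-0.003,-0.26,0.4,0.088,0.15,-0.003,-0.3,0.4,0.097,0.166,-0.003,-0.335,0.4,0.104,0.178,-0.003,-0.36,0.4,0.108,0.185,-0.003,-0.3725,0.4,0.108,0.185,-0.003,-0.3725,0.4,0.108,0.185,-0.003,-0.3725,0.4,0.108,0.185,-0.003,-0.3725,0.4]' --force 50

```text
time: 5.45
position: [0.4669, -0.3659, 0.3299]
tool_rot: [-3.11, -0.433, 0.001]
ft_force: [-0.3, 0.1, -3.8]
grip_width: 0.566
grip_force: 49.9
```

```bash
python3 go.py .4663 -.3672 .330 105.8
```

Run:
```python
from h import *
im,d=grab('scene'); c=im[110:250,240:420]; cv2.imwrite('pics/s2.png',cv2.resize(c,None,fx=4,fy=4,interpolation=cv2.INTER_CUBIC)[:,:,::-1])
im,d=grab('top'); c=im[180:280,340:460]; cv2.imwrite('pics/t2.png',cv2.resize(c,None,fx=5,fy=5,interpolation=cv2.INTER_CUBIC)[:,:,::-1])
```

```text
d [-0.001   0.001  -0.0001] turn 0.0007 t 5.45 q7 -0.73 F [-0.3  0.1 -3.8] w 0.5657292467982105
```

View pics/s2.png

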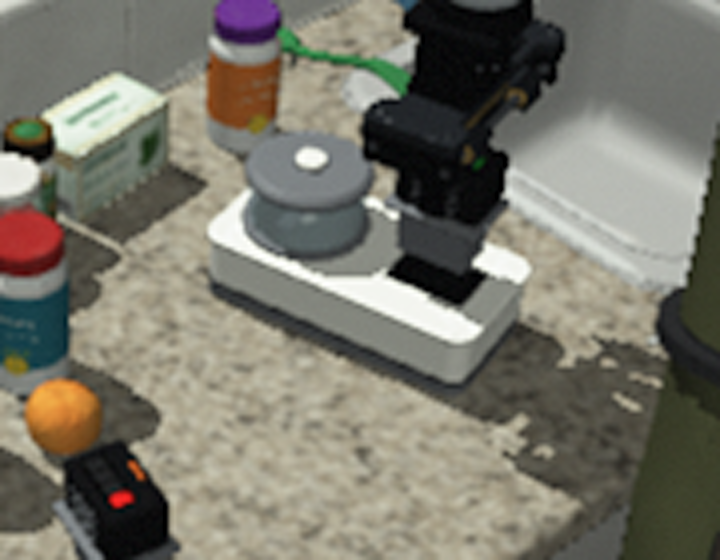

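View pics/t2.png

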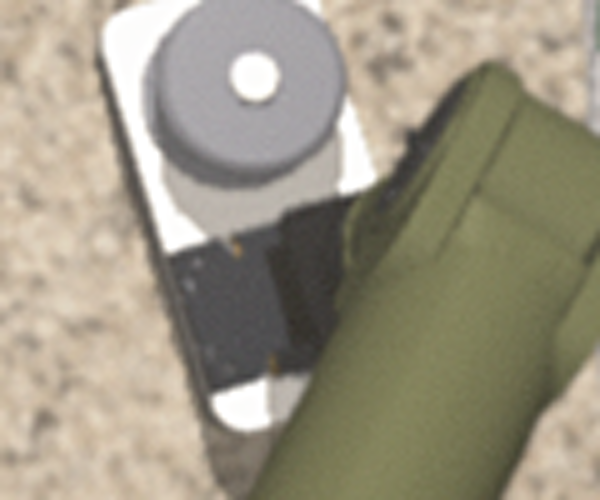

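The scene crop shows the stem (about 435,245) hanging just over the bay mouth (435,280); from the top the gripper lies square across the chopper. I'll check the offset using scene depth alone.

Run:
```python
from h import *
im,d=load('scene'); uv,P=cloud('scene',im,d)
B=np.array([.4663,-.3672])
def loc(yaw):
    a=np.radians(yaw); x=np.array([np.cos(a),np.sin(a)]); y=np.array([-x[1],x[0]]); q=P[:,:2]-B; return np.c_[q@x,q@y,P[:,2]]*1000
L=loc(105.8); near=(abs(L[:,0])<90)&(abs(L[:,1])<90)
def face(nm,m,ax):
    k=L[m]; 
    if len(k)<8: print(nm,len(k)); return
    o=1-ax; 
    med=np.median(k[:,ax]); k=k[abs(k[:,ax]-med)<4]; p=np.polyfit(k[:,o],k[:,ax],1)
    print(nm,len(k),'coord',k[:,ax].mean().round(2),'range other',k[:,o].min().round(1),k[:,o].max().round(1),'slope rad',p[0].round(3))
st=near&(L[:,2]>96)&(L[:,2]<132)
face('stem +x (20)',st&(abs(L[:,0]-20)<8)&(abs(L[:,1])<24),0)
face('stem +y (30)',st&(abs(L[:,1]-30)<8)&(abs(L[:,0])<15),1)
ba=near&(L[:,2]>12)&(L[:,2]<55)
face('base +x (60)',ba&(abs(L[:,0]-60)<8)&(abs(L[:,1])<45),0)
face('base +y (58)',ba&(abs(L[:,1]-58)<8)&(abs(L[:,0])<45),1)
dk=near&(abs(L[:,2]-66)<4); print('deck z',np.median(L[dk,2]))
# collar underside / stem bottom
k=st; print(k.sum(),L[near&(L[:,2]>80)&(L[:,2]<150)][:,2].min())
```

```text
stem +x (20) 110 coord 20.79 range other -23.4 23.9 slope rad 0.02
stem +y (30) 19 coord 27.91 range other -13.0 13.9 slope rad -0.007
base +x (60) 250 coord 60.69 range other -44.4 44.9 slope rad -0.003
base +y (58) 95 coord 56.71 range other -42.8 45.0 slope rad 0.004
deck z 65.72140818701955
311 80.06849546628291
```

pendant --plan '[-0.001,0,0.008,0,0.4,-0.001,0,0.018,0,0.4,-0.001,0,0.024,0,0.4,-0.001,0,0.028,0,0.4,-0.001,0,0.032,0,0.4,-0.001,0,0.036,0,0.4,-0.001,0,0.036,0,0.4]' --force 50

```text
time: 6.25
position: [0.4657, -0.3671, 0.2941]
tool_rot: [-3.111, -0.432, 0.001]
ft_force: [-0.2, 0.5, -5.2]
grip_width: 0.572
grip_force: 49.9
```

```bash
python3 go.py .4661 -.3661 .260 105.8
```

```text
d [ 0.0006 -0.0008  0.0341] turn 0.0001 t 6.25 q7 -0.74 F [-0.2  0.5 -5.2] w 0.5717631812140996
```

Stem is 10 mm inside the mouth with no side load; continuing.

pendant --plan '[0,0,0.004,0,0.4,0,0,0.008,0,0.4,0,0,0.012,0,0.4,0,0,0.016,0,0.4,0,0,0.018,0,0.4,0,0,0.018,0,0.4]' --force 50

```text
time: 6.85
position: [0.4657, -0.3671, 0.2762]
tool_rot: [-3.111, -0.432, 0.001]
ft_force: [0.2, 0.6, -3.6]
grip_width: 0.571
grip_force: 49.9
```

```bash
python3 go.py .4661 -.3661 .260 105.8
```

```text
d [ 0.0006 -0.0009  0.0162] turn 0.0 t 6.85 q7 -0.74 F [ 0.2  0.6 -3.6] w 0.5714841205943197
```

pendant --plan '[0,0,0.0015,0,0.4,0,0,0.003,0,0.4,0,0,0.0045,0,0.4,0,0,0.006,0,0.4,0,0,0.007,0,0.4,0,0,0.008,0,0.4,0,0,0.009,0,0.4]' --force 50

```text
time: 7.55
position: [0.4667, -0.3671, 0.2707]
tool_rot: [3.11, 0.432, 0.003]
ft_force: [-3.3, 3.9, 11.6]
grip_width: 0.573
grip_force: 50.0
```

```bash
python3 go.py .4661 -.3661 .260 105.8
```

```text
d [-0.0003 -0.0012  0.0107] turn 0.0005 t 7.55 q7 -0.75 F [-3.3  3.9 11.6] w 0.5731657500960526
```

pendant --plan '[0,0,0,0,0.4,0,0,0.001,0,0.4,0,0,0.002,0,0.4,0,0,0.002,0,0.4]' --force 50

```text
time: 7.95
position: [0.4666, -0.3671, 0.2679]
tool_rot: [3.11, 0.433, 0.003]
ft_force: [-0.8, 2.5, 5.1]
grip_width: 0.57
grip_force: 49.9
```

```bash
python3 go.py .4661 -.3661 .260 105.8
```

```text
d [-0.0002 -0.0011  0.0079] turn 0.0006 t 7.95 q7 -0.75 F [-0.8  2.5  5.1] w 0.5703326921630266
```

It is sinking past the catches; 8 mm left.

pendant --plan '[0,0,0.001,0,0.4,0,0,0.002,0,0.4,0,0,0.003,0,0.4,0,0,0.004,0,0.4,0,0,0.005,0,0.4,0,0,0.006,0,0.4,0,0,0.007,0,0.4,0,0,0.007,0,0.4]' --force 50

```text
time: 8.75
position: [0.4666, -0.3668, 0.26]
tool_rot: [3.111, 0.433, 0.002]
ft_force: [1.5, 2.6, 4.6]
grip_width: 0.568
grip_force: 49.9
```

```bash
python3 go.py .4661 -.3661 .260 105.8
```

```text
d [-0.0003 -0.0008  0.    ] turn 0.0005 t 8.75 q7 -0.75 F [1.5 2.6 4.6] w 0.5683410471596833
```

Near home; press a little to check that it bottoms out.

pendant --plan '[0,0,0.001,0,0.4,0,0,0.002,0,0.4,0,0,0.003,0,0.4,0,0,0.003,0,0.4]' --force 50

```text
time: 9.15
position: [0.4666, -0.3667, 0.2599]
tool_rot: [3.111, 0.433, 0.001]
ft_force: [-3.4, 8.8, 20.5]
grip_width: 0.569
grip_force: 49.9
```

```bash
python3 go.py .4661 -.3661 .260 105.8
```

Run:
```python
from h import *
im,d=grab('scene'); c=im[110:250,240:420]; cv2.imwrite('pics/s3.png',cv2.resize(c,None,fx=4,fy=4,interpolation=cv2.INTER_CUBIC)[:,:,::-1])
```

```text
d [-0.0004 -0.0007 -0.0001] turn 0.0006 t 9.15 q7 -0.75 F [-3.4  8.8 20.5] w 0.5690527854016603
```

View pics/s3.png

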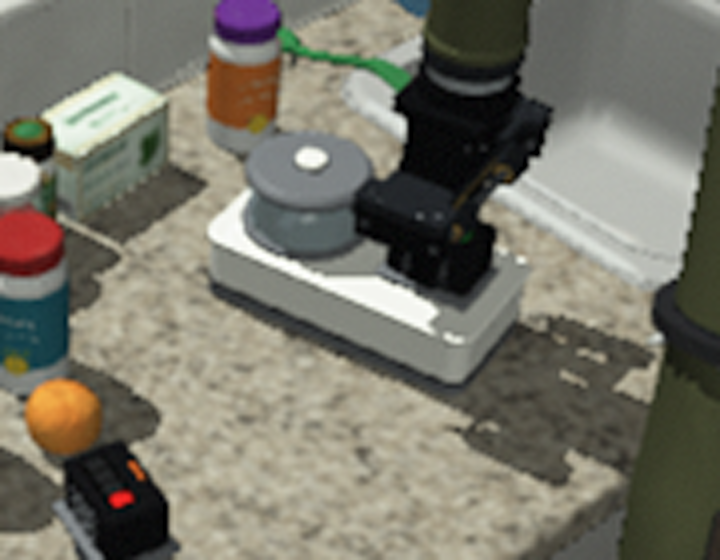

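The collar (440,285) lies on the deck and the pack has bottomed out hard at 20 N. I'll unload, open the gripper, and back straight up.

pendant --plan '[0,0,-0.002,0,0.4,0,0,-0.003,0,0.4,0,0,-0.003,0,0.8,0,0,-0.003,0,0.8,0,0,-0.003,0,0.8,0,0,-0.003,0,0.8,0,0,-0.003,0,0.8,0,0,-0.015,0,0.8,0,0,-0.045,0,0.8,0,0,-0.085,0,0.8,0,0,-0.12,0,0.8,0,0,-0.14,0,0.8,0,0,-0.14,0,0.8,0,0,-0.14,0,0.8]' --force 50

```text
time: 10.6
position: [0.4658, -0.3671, 0.3962]
tool_rot: [3.111, 0.432, 0.001]
ft_force: [0.0, 0.2, -0.2]
grip_width: 0.795
grip_force: 0.0
```

Run:
```python
from h import *
im,d=grab('scene'); c=im[110:250,240:420]; cv2.imwrite('pics/s4.png',cv2.resize(c,None,fx=4,fy=4,interpolation=cv2.INTER_CUBIC)[:,:,::-1])
uv,P=cloud('scene',im,d); B=np.array([.4663,-.3672]); a=np.radians(105.8); x=np.array([np.cos(a),np.sin(a)]); y=np.array([-x[1],x[0]])
q=P[:,:2]-B; L=np.c_[q@x,q@y,P[:,2]]*1000
m=(abs(L[:,0])<30)&(abs(L[:,1])<42)&(L[:,2]>108)&(L[:,2]<135)
print('top z (118)',np.median(L[m,2]),cv2.minAreaRect(L[m,:2].astype(np.float32)),m.sum())
```

```text
top z (118) 116.94331393697216 ((2.536378860473633, 0.3411903381347656), (74.96277618408203, 52.8098258972168), 87.22270965576172) 272
```

View pics/s4.png

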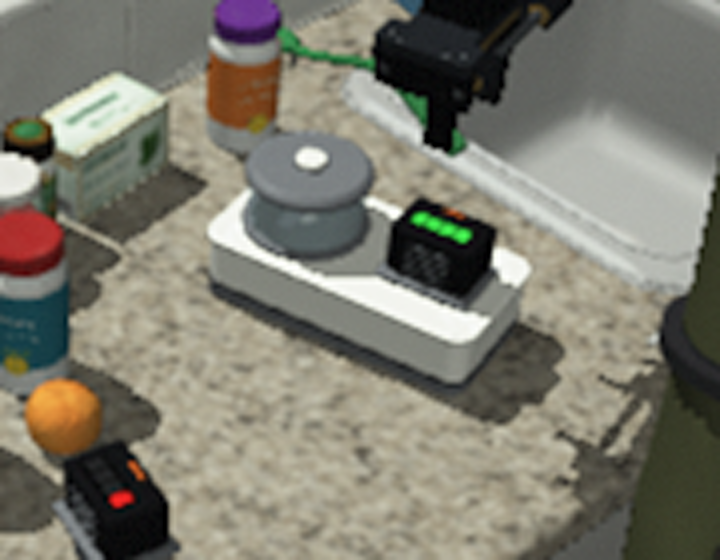

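The pack (440,245) sits with its collar flush on the deck and its orange mark on the notch side. Its top is at 117 mm (118 expected), and the gripper is clear.

```bash
python3 -c "
from bench import ctrl
print(ctrl.close_job())"
```

```text
the job is handed in; nothing more can be done
None
```

The charged pack is plugged fully home in the chopper's bay, collar on the deck and orange marks on the same side; the gripper is clear, nothing else was touched, and I handed the job in at about 10.6 s (no verdict was shown).

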